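# Find the soft clamp pad with the pin gauge and push it into the reject bay

## Robot

A 7-joint arm with a two-finger parallel gripper is mounted at the origin on a cart in front of the work surface, level with it; the furniture and walls round the work are solid. World frame = base frame: x ahead of the robot, y to its left, z up, the work surface at z = 0. Lengths are in m, angles in rad, forces in N, time in s.
With the tool pointing down it reaches from about 0.35 to 0.9 m from the base axis. Payload 8.1 kg.
Tool frame: the origin (TCP) lies at the centre of the arm's flange, where the gripper is bolted on; the fingertips stand 178 mm ahead of it and the grasp point (between the pads) lies 159 mm ahead of it; z points along the fingers, y is the line along which they close (so a half turn about z gives the same grasp; the last joint's range is limited). The gripper opens to 92 mm and grips with 3 to 60 N. Pads are 19 mm wide; open, the fingers measure 130 mm over their backs; the gripper's body (75 mm by 190 mm) begins 47 mm behind the grasp point.
Start: joints at [1.172, 0.434, 0.025, 1.573, -0.012, 1.134, -0.075], TCP at [0.182, -0.598, 0.405] pointing down, gripper open.
Joint ranges: [-2.62, 2.62], [-0.44, 2.09], [-1.27, 1.32], [0.08, 2.57], [-1.32, 4.46], [0.12, 2], [-2.74, 2.74]. Speed limits (rad/s): [2.22, 2.22, 3.01, 3.01, 3.14, 3.14, 3.14].

## Interface

Orientations are given as a rotation vector (axis times angle).
In Python, from cell import arm gives the robot as it stands. The module is installed in compiled form; this text tells all that it offers.
- The arm moves only by the shell command python3 -m inch 'ROWS' [FORCE]. ROWS is text: rows parted by semicolons, each of 5 numbers parted by spaces: the shift along the tool's x, y, z in m, then the turn about the tool's z in rad, then the finger opening in m, from 0 to 0.0918. In form: x y z roll fingers; .... A call has 1 to 5 rows; each row is the pose to reach, as a shift and turn from the pose commanded when the call began, along the tool's axes at that moment; what a row does not reach only later rows make up. A row lasts 1/10 s, in which the tool goes at most 50 mm and 8.59 degrees, less where a joint would pass 70% of its speed; a pose out of reach is approached as far as the arm can. A call with a gripper value outside its range is refused whole. The fingers move at their own pace and stop on an object; FORCE is the grip in N (left out, the last holds). Time passes only in rows, so rows that repeat a pose let the fingers close. It gives the time, the measured TCP pose, the force, the opening and the grip force at its end, in the units of the state.
- arm.observe(): the state, without advancing time (a new reading comes with each control period).
- arm.get_image(name): name is "scene" or "top" or "wrist"; returns the picture (480x640x3 uint8, red, green, blue); there is no depth.
- arm.get_calibration(name): a dict with "intrinsics" (3x3 intrinsics, pixels), "pose" (4x4, takes a point from camera to world coordinates). Camera axes: x right, y up, looking along -z (the intrinsics and any distortion apply to the point x, -y, -z); pixel columns grow to the right and rows downward; lengths in m; the calibration is good to about 2 mm. A picture is of the moment at which its call begins: read the wrist's pose just before it. get_calibration takes no time and is no camera call; for the wrist camera it gives the pose at the moment of the call.
- arm.sign_off(): hands the job in; it is judged then, once.
Trained networks look in the newest picture that a camera, given by its name, has taken for a name from the list of things; names that differ only in an ending like _2 or _b are one class to them, and where a whole thing is asked for, a point or a joint stands for the part that bears it (a point fixed in the world has none). Each returns a list of dicts, best first, with "conf" (0 to 1); they miss things now and then, are a little off and sometimes report something else, mostly with a low value. They report only what shows in the picture. A call takes as long as a camera call. They do not tell look-alikes from the thing itself.
- arm.look_for(camera, query): "point" ([row, column] in pixels, amid what is visible of it).
- arm.silhouettes(camera, query): "region" (480x640 bool, what is visible of it) and "point" ([row, column] in pixels, amid what is visible of it).
- arm.place_of(camera, query): "point" ([row, column] in pixels: a listed point, or the origin of a listed thing).
The state is a dict: "clock": time; "joints": joint angles; "dq": joint speeds; "joint_efforts": joint torques, N m; "position": TCP position; "ee_rot": TCP orientation; "force": force on the tool from outside, world axes, zero at the start; "ft_torque": the same for the moment, N m; "width": opening from 0.0 (shut) to 1.0 (fully open); "gripper_force": force on a finger pad.
Only numpy, scipy, OpenCV 4.12 (cv2) and the standard library are available. Lean on these libraries where they do the work, as an engineer would, in place of code of your own. Each camera call takes 0.05 s, during which the arm holds its last target. There are 200 camera calls.

## Task

One of the three round clamp pads has gone soft: find it by pressing the standing spring-pin gauge down on the middle of the pads until its foot rests on the wooden rim, and reading how far the pin sinks into the rubber (deep, and keeping the dent, means soft). Once you have tested the soft one that way, stand the gauge upright on the bench again and push the soft pad along the bench into the empty wide middle bay of the sorting rack until it is wholly inside, past the bay's mouth. Leave the two sound pads, the jar and the cups standing where they are.

Things in the scene. Friction and masses are not known exactly. Their poses are not given: they have to be found in the camera images.
- pad_a: one of three like round clamp pads, loose on the bench: turned wooden body 92 mm across, 45 mm high (too wide to grip), with a 47 mm black rubber cushion flush with the rim in the middle of its top; about 0.4 kg. Origin at the centre of its underside, z up. One pad, any of them, is soft: the pin sinks about 13 mm into it; 3 to 4 mm into a sound one
- pad_b: one of three like round clamp pads, loose on the bench: turned wooden body 92 mm across, 45 mm high (too wide to grip), with a 47 mm black rubber cushion flush with the rim in the middle of its top; about 0.4 kg. Origin at the centre of its underside, z up. One pad, any of them, is soft: the pin sinks about 13 mm into it; 3 to 4 mm into a sound one
- pad_c: one of three like round clamp pads, loose on the bench: turned wooden body 92 mm across, 45 mm high (too wide to grip), with a 47 mm black rubber cushion flush with the rim in the middle of its top; about 0.4 kg. Origin at the centre of its underside, z up. One pad, any of them, is soft: the pin sinks about 13 mm into it; 3 to 4 mm into a sound one
- face_a (a point): middle of the top of the cushion of pad_a: 45 mm above the pad's underside as long as the rubber is undented. A sound cushion springs back when let go; a soft one keeps its dent
- face_b (a point): middle of the top of the cushion of pad_b: 45 mm above the pad's underside as long as the rubber is undented. A sound cushion springs back when let go; a soft one keeps its dent
- face_c (a point): middle of the top of the cushion of pad_c: 45 mm above the pad's underside as long as the rubber is undented. A sound cushion springs back when let go; a soft one keeps its dent
- gauge: spring-pin gauge standing on its foot, 0.6 kg: foot disc 76 mm across, 12 mm high; above it a plain round upright column 26 mm across (grip it at about 85 mm, between 65 and 110 mm) with a 29 mm cap, top at 126 mm. Origin at the centre of the foot's underside, z up. A pin 8 mm thick comes out of the middle of the foot
- gauge_ring (a point): centre of the underside of the gauge's dark reading ring, 38 mm across, 6 mm high, which slides on the lowest part of the column with the pin: 31 mm above the foot's underside when the pin is fully in, 13 mm when fully out
- gauge_pin (a joint): how far the pin stands out below the foot (m): 0 fully in (gauge standing on the bench), 0.018 fully out in the air; with the foot on a pad's rim, the depth it has sunk in the cushion. Its spring, 0.22 N/mm, pushes it out with 0.4 N at full length and 4.4 N fully in, less than the gauge's weight
- pin_tip (a point): the flat end of the gauge's pin, on the gauge's axis
- rack: plywood sorting rack fixed to the bench: no floor, walls 45 mm high, 10 mm thick, 300 mm long (its y), three bays open to its -x side. The empty middle bay is 120 mm wide about y = 0, from its mouth at x = -0.067 to the back wall at x = 0.060; outer bays, 70 mm wide about y = +-0.105, each hold a cup. Origin at bench level, centre of the middle bay; x into the bays, z up
- beam: heavy timber lying fixed along the far side of the bench, 80 mm wide (x), 920 mm long (y), its top 82 mm above the bench. Origin at the centre of its underside
- pine_board: flat pine board lying fixed on the bench along its far side, 112 mm wide (x), 605 mm long (y), 20 mm thick. Origin at the centre of its underside
- jar: screw jar, 72 mm across, 102 mm high, standing loose on the bench; a bystander. Origin at the centre of its underside
- cup_near: turned wooden cup, 52 mm across, 50 mm high, standing loose on the bench near the pads; a bystander. Origin at the centre of its underside
- cup_left: turned wooden cup, 52 mm across, 60 mm high, standing loose in the rack's outer bay at y = -0.105; a bystander. Origin at the centre of its underside
- cup_right: turned wooden cup, 52 mm across, 46 mm high, standing loose in the rack's outer bay at y = +0.105; a bystander. Origin at the centre of its underside
Mind the look-alikes: they are no part of the job. What is shaped like the pad_b but green is not meant.

How it is judged:
On the way:
1. the gauge's pin, held upright, is pressed at least 9 mm deep into the soft pad's cushion (((z of pin_tip in the frame of pad_a below 0.036 m and horizontal distance between pin_tip and pad_a below 0.018 m) or (z of pin_tip in the frame of pad_b below 0.036 m and horizontal distance between pin_tip and pad_b below 0.018 m) or (z of pin_tip in the frame of pad_c below 0.036 m and horizontal distance between pin_tip and pad_c below 0.018 m)) and angle between gauge's own z axis and vertical below 0.15 rad), for 0.2 s.
At the end, for the whole second after the job is handed in: The soft pad rests flat on the bench wholly inside the middle bay (at most 2 mm proud of the mouth), its cushion still dented over 7 mm; the gauge stands upright on its foot on the bench, at rest; sound pads, jar and cups stand within 40 mm of where they were (((x of pad_a in the frame of rack between -0.023 and 0.025 m and y of pad_a in the frame of rack between -0.02 and 0.02 m and height (world z) of pad_a below 0.006 m and angle between pad_a's own z axis and vertical below 0.08 rad and linear speed of pad_a below 0.02 m/s and z of face_a in the frame of pad_a below 0.038 m and distance of each of pad_b, pad_c from where it was at the start of the episode below 0.04 m and angle between each of pad_b, pad_c's own z axis and vertical below 0.15 rad) or (x of pad_b in the frame of rack between -0.023 and 0.025 m and y of pad_b in the frame of rack between -0.02 and 0.02 m and height (world z) of pad_b below 0.006 m and angle between pad_b's own z axis and vertical below 0.08 rad and linear speed of pad_b below 0.02 m/s and z of face_b in the frame of pad_b below 0.038 m and distance of each of pad_a, pad_c from where it was at the start of the episode below 0.04 m and angle between each of pad_a, pad_c's own z axis and vertical below 0.15 rad) or (x of pad_c in the frame of rack between -0.023 and 0.025 m and y of pad_c in the frame of rack between -0.02 and 0.02 m and height (world z) of pad_c below 0.006 m and angle between pad_c's own z axis and vertical below 0.08 rad and linear speed of pad_c below 0.02 m/s and z of face_c in the frame of pad_c below 0.038 m and distance of each of pad_a, pad_b from where it was at the start of the episode below 0.04 m and angle between each of pad_a, pad_b's own z axis and vertical below 0.15 rad)) and angle between gauge's own z axis and vertical below 0.08 rad and height (world z) of gauge between -0.006 and 0.006 m and linear speed of gauge below 0.02 m/s and distance of each of jar, cup_near, cup_left, cup_right from where it was at the start of the episode below 0.04 m and angle between each of jar, cup_near, cup_left, cup_right's own z axis and vertical below 0.15 rad); the robot touches nothing.
It fails at once if the jar, a cup or more than one pad is shoved more than 40 mm, or one is knocked over (distance of any of jar, cup_near, cup_left, cup_right from where it was at the start of the episode above 0.04 m or angle between any of jar, cup_near, cup_left, cup_right, pad_a, pad_b, pad_c's own z axis and vertical above 0.5 rad or distance of each of pad_b, pad_c from where it was at the start of the episode above 0.04 m or distance of each of pad_a, pad_c from where it was at the start of the episode above 0.04 m or distance of each of pad_a, pad_b from where it was at the start of the episode above 0.04 m).
It fails at once if the gauge is knocked over or dropped on its side (angle between gauge's own z axis and vertical above 0.7 rad).
It also fails if it takes over 72 s, if anything falls off the work surface, if the arm or the gripper's body presses on something with over 40 N, if the wrist force passes 120 N, or if a joint passes its speed limit or range.

## Working session

There is one attempt and no reset: what is moved stays moved. The work goes in short steps, Python scripts to look and compute and a shell command to move; the robot and the scene stay as the last step left them, time stands still between calls to the robot, and variables do not carry over. Pictures are saved under pics/ and viewed, at most 10 in all, crops included, and the job is handed in when it is done.

```bash
mkdir -p pics; cat > h.py <<'E'
import numpy as np, cv2
from cell import arm
from scipy.spatial.transform import Rotation as R
def px2w(cam,p,z,cal=None):
    c=cal or arm.get_calibration(cam); K=np.array(c["intrinsics"]);T=np.array(c["pose"])
    u=np.linalg.solve(K,[p[1],p[0],1.]); d=T[:3,:3]@np.array([u[0],-u[1],-u[2]])
    return T[:3,3]+d*(z-T[2,3])/d[2]
def save(cam,n,crop=None,s=1):
    im=arm.get_image(cam)[:,:,::-1]
    if crop: im=im[crop[0]:crop[1],crop[2]:crop[3]]
    cv2.imwrite("pics/"+n,cv2.resize(im,None,fx=s,fy=s,interpolation=cv2.INTER_CUBIC))
E
python3 - <<'E'
from h import *
save("top","t1.png");save("scene","s1.png")
for n,z in [("pad_a",0),("face_a",.045),("gauge",0),("rack",0),("jar",0),("cup_near",0),("gauge_ring",.034)]:
    for cam in("top","scene"):
        for r in arm.place_of(cam,n): print(n,cam,round(r["conf"],2),np.round(r["point"]),px2w(cam,r["point"],z).round(3))
o=arm.observe();print(o["clock"],o["position"],o["ee_rot"],R.from_rotvec(o["ee_rot"]).as_matrix().round(2),o["width"])
for c in("top","scene","wrist"):print(c,np.array(arm.get_calibration(c)["pose"]).round(2)[:3,3])
E
```

```text
pad_a top 0.85 [259. 281.] [0.475 0.001 0.   ]
pad_a top 0.72 [284. 346.] [ 0.402 -0.201  0.   ]
pad_a top 0.62 [299. 394.] [ 0.357 -0.348  0.   ]
pad_a top 0.61 [226. 348.] [ 0.581 -0.208  0.   ]
pad_a top 0.55 [299. 503.] [ 0.363 -0.683  0.   ]
pad_a scene 0.91 [242. 318.] [ 0.592 -0.201  0.   ]
pad_a scene 0.76 [252. 395.] [ 0.364 -0.336  0.   ]
pad_a scene 0.71 [272. 300.] [ 0.499 -0.012  0.   ]
pad_a scene 0.69 [258. 362.] [ 0.414 -0.22   0.   ]
face_a top 0.7 [284. 346.] [ 0.401 -0.199  0.045]
face_a top 0.69 [261. 279.] [0.468 0.002 0.045]
face_a top 0.64 [301. 512.] [ 0.357 -0.692  0.045]
face_a top 0.62 [296. 399.] [ 0.368 -0.357  0.045]
face_a top 0.61 [224. 346.] [ 0.581 -0.199  0.045]
face_a scene 0.65 [233. 319.] [ 0.582 -0.19   0.045]
face_a scene 0.6 [241. 395.] [ 0.361 -0.324  0.045]
face_a scene 0.57 [279. 221.] [0.581 0.229 0.045]
face_a scene 0.5 [248. 366.] [ 0.398 -0.217  0.045]
face_a scene 0.44 [264. 297.] [0.483 0.014 0.045]
face_a scene 0.16 [277. 302.] [0.42  0.059 0.045]
gauge top 0.57 [209. 222.] [0.629 0.187 0.   ]
gauge top 0.52 [285. 154.] [0.39  0.388 0.   ]
gauge scene 0.55 [281. 220.] [0.633 0.197 0.   ]
rack top 0.61 [284. 344.] [ 0.401 -0.193  0.   ]
rack scene 0.95 [326. 194.] [0.501 0.385 0.   ]
jar top 0.69 [299. 214.] [0.351 0.202 0.   ]
jar scene 0.64 [319. 277.] [0.368 0.208 0.   ]
cup_near top 0.76 [250. 391.] [ 0.51  -0.339  0.   ]
cup_near scene 0.69 [239. 361.] [ 0.504 -0.327  0.   ]
gauge_ring top 0.41 [212. 221.] [0.615 0.183 0.034]
gauge_ring scene 0.45 [272. 220.] [0.629 0.196 0.034]
gauge_ring scene 0.27 [321. 279.] [0.324 0.243 0.034]
0.8 [ 0.18218317 -0.59786587  0.40475837] [3.10722712e+00 4.62879349e-01 5.50163659e-05] [[ 0.96  0.29  0.  ]
 [ 0.29 -0.96 -0.  ]
 [ 0.    0.   -1.  ]] 1.0005327816800051
top [ 0.36 -0.11  1.59]
scene [-0.53  1.04  0.88]
wrist [ 0.25 -0.58  0.38]
```

View pics/t1.png

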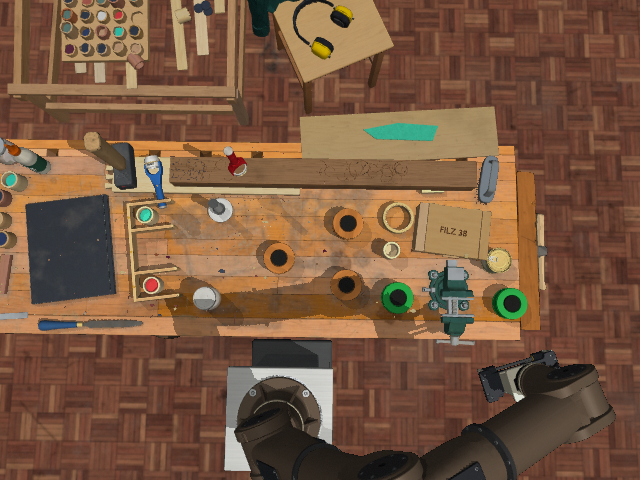

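View pics/s1.png

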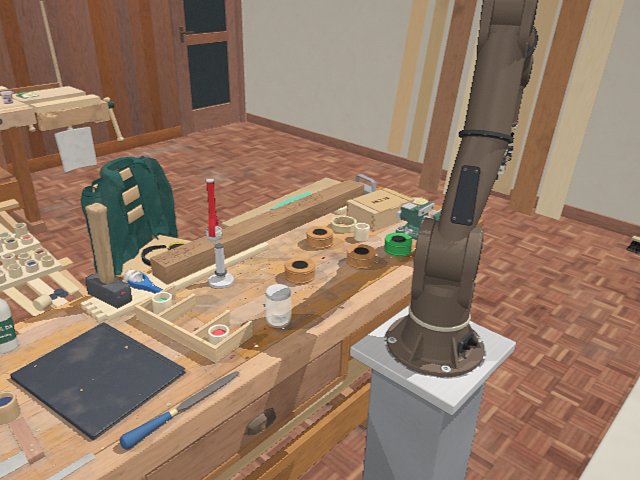

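Top view: the wooden pads are at (row, col) (258,279), (222,348) and (284,347). Their green look-alikes are at (298,397) and (302,512). The silver gauge stands at (210,221). A red gauge look-alike stands on the beam at (160,237). The rack is at about (250,150) with its mouth facing −y, and the jar is at (299,206).

I choose the silver gauge on the bench and the three wooden pads, and will check the gauge with a close wrist crop on the way.

```bash
python3 -m inch '0.04 -0.03 0 0.1 0.09; 0.08 -0.06 0 0.2 0.09; 0.12 -0.09 0 0.295 0.09; 0.15 -0.12 0 0.295 0.09; 0.187 -0.15 0 0.295 0.09'
```

```text
clock: 1.3
position: [0.3176, -0.3984, 0.4049]
ee_rot: [3.141, -0.0, -0.0]
force: [0.7, -0.8, 0.0]
width: 0.978
gripper_force: 0.0
```

```bash
python3 - <<'E'
from h import *
o=arm.observe();print(o["clock"],o["position"],R.from_rotvec(o["ee_rot"]).as_matrix().round(3).tolist())
E
```

```text
1.3 [ 0.31755398 -0.39844526  0.404933  ] [[1.0, -0.0, -0.0], [-0.0, -1.0, -0.001], [-0.0, 0.001, -1.0]]
```

```bash
python3 -m inch '0.01 -0.045 0 0 0.09; 0.02 -0.09 0 0 0.09; 0.03 -0.135 0 0 0.09; 0.04 -0.18 0 0 0.09; 0.05 -0.225 0 0 0.09' | head -2;  python3 -m inch '0.01 -0.045 0 0 0.09; 0.02 -0.09 0 0 0.09; 0.03 -0.135 0 0 0.09; 0.04 -0.18 0 0 0.09; 0.05 -0.225 0 0 0.09'|head -2
python3 -m inch '0.01 -0.045 0 0 0.09; 0.02 -0.09 0 0 0.09; 0.04 -0.14 0 0 0.09; 0.04 -0.14 0 0 0.09'
python3 - <<'E'
from h import *
save("wrist","w1.png")
for n,z in [("gauge",0),("gauge_ring",.031)]:
  for r in arm.place_of("wrist",n): print(n,round(r["conf"],2),np.round(r["point"]),px2w("wrist",r["point"],z).round(4))
c=arm.get_calibration("wrist");print(np.array(c["pose"]).round(3),c["intrinsics"])
E
```

```text
clock: 1.8
position: [0.3672, -0.173, 0.4051]
clock: 2.3
position: [0.417, 0.052, 0.4051]
clock: 2.7
position: [0.4575, 0.1961, 0.4051]
ee_rot: [-3.137, -0.011, -0.002]
force: [-0.4, -0.9, -0.6]
width: 0.978
gripper_force: 0.0
gauge 0.58 [ 12. 322.] [0.6267 0.1868 0.    ]
gauge 0.28 [ 14. 320.] [0.6251 0.1888 0.    ]
gauge_ring 0.63 [  2. 319.] [0.6252 0.1872 0.031 ]
[[ 0.002  0.964  0.268  0.528]
 [-1.     0.001  0.002  0.189]
 [ 0.002 -0.268  0.964  0.384]
 [ 0.     0.     0.     1.   ]] [[398.58286779   0.         316.7603052 ]
 [  0.         398.58286779 241.3264073 ]
 [  0.           0.           1.        ]]
```

View pics/w1.png

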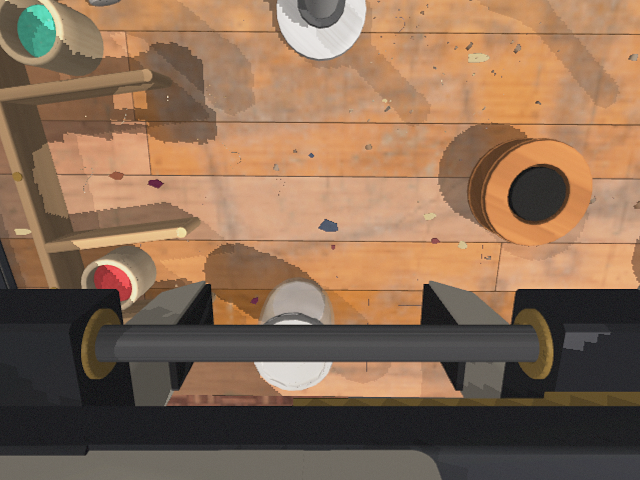

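Wrist view: the silver gauge foot is centred at about (12,322). The wooden pad's cushion is at (194,539). The rack divider ends are at (76,148) and (232,183), and the jar at (340,295) is below the gripper.

```bash
python3 - <<'E'
from h import *
for n,p,z in [("foot near edge",(59,322),.012),("foot L",(12,277),.012),("foot R",(12,367),.012),("face",(194,539),.045),("wall far",(76,150),.045),("wall near",(232,185),.045),("back far",(95,3),.045),("back near",(240,48),.045)]: print(n,px2w("wrist",p,z).round(4))
E
```

```text
foot near edge [0.587  0.1844 0.012 ]
foot L [0.6231 0.2222 0.012 ]
foot R [0.6232 0.1469 0.012 ]
face [ 0.4756 -0.0015  0.045 ]
wall far [0.5691 0.3209 0.045 ]
wall near [0.4417 0.3043 0.045 ]
back far [0.5547 0.4401 0.045 ]
back near [0.4343 0.4257 0.045 ]
```

```bash
python3 - <<'E'
from h import *
for c,p,z in [("scene",(234,214),.082),("top",(170,238),.082),("top",(150,229),.2),("scene",(181,211),.2),("scene",(181,211),.24),("top",(189,300),.082)]: print(c,p,px2w(c,p,z).round(3))
E
python3 -m inch '0.045 0.005 0 0 0.0918; 0.09 0.01 0 0 0.0918; 0.13 0.011 0 0 0.0918; 0.168 0.011 0 0 0.0918; 0.168 0.011 0 0 0.0918'
```

```text
scene (234, 214) [0.765 0.11  0.082]
top (170, 238) [0.735 0.129 0.082]
top (150, 229) [0.762 0.137 0.2  ]
scene (181, 211) [0.897 0.011 0.2  ]
scene (181, 211) [0.813 0.072 0.24 ]
top (189, 300) [ 0.68  -0.057  0.082]
clock: 3.35
position: [0.6288, 0.1755, 0.4035]
ee_rot: [3.14, -0.009, 0.001]
force: [-0.3, 0.8, -0.1]
width: 0.998
gripper_force: 0.0
```

```bash
python3 -m inch '0 -0.005 0.03 0 0.0918; 0 -0.005 0.06 0 0.0918;  0 -0.005 0.06 0 0.0918'; python3 - <<'E'
from h import *
for n,z in [("gauge",0),("gauge_ring",.031)]:
  for r in arm.place_of("wrist",n): print(n,round(r["conf"],2),np.round(r["point"]),px2w("wrist",r["point"],z).round(4))
save("wrist","w2.png")
print(arm.observe()["position"])
E
```

```text
clock: 3.65
position: [0.6234, 0.1818, 0.3409]
ee_rot: [3.138, -0.001, -0.011]
force: [-0.9, 0.1, 0.6]
width: 0.999
gripper_force: 0.0
gauge 0.58 [ 12. 322.] [0.7768 0.1765 0.    ]
gauge 0.28 [ 14. 320.] [0.7755 0.1783 0.    ]
gauge_ring 0.63 [  2. 319.] [0.7768 0.18   0.031 ]
[0.62509585 0.18349543 0.34628555]
```

View pics/w2.png

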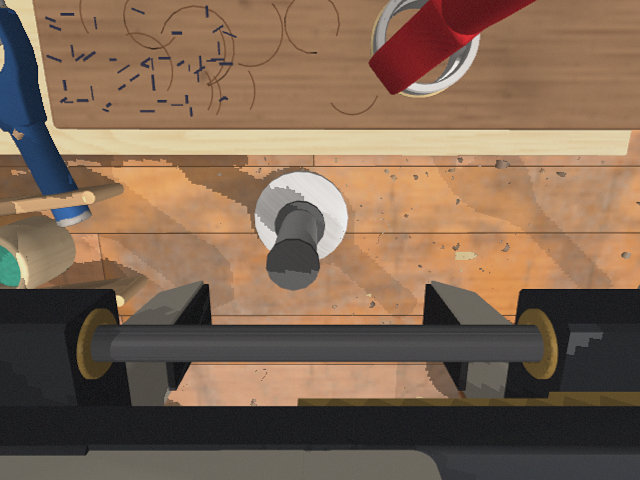

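The gauge's cap is at (264,293) and its foot centre at (217,301). The red look-alike on the beam is at about (45,425).

```bash
python3 - <<'E'
from h import *
for p,z in [((264,293),.126),((217,301),.012),((45,425),.094),((75,385),.2),((140,300),.02)]: print(p,px2w("wrist",p,z).round(4))
for r in arm.place_of("wrist","gauge"): print(np.round(r["point"]),px2w("wrist",r["point"],0).round(4))
print(arm.observe()["position"])
E
```

```text
(264, 293) [0.6283 0.195  0.126 ]
(217, 301) [0.6296 0.195  0.012 ]
(45, 425) [0.7403 0.1247 0.094 ]
(75, 385) [0.712  0.1624 0.2   ]
(140, 300) [0.6898 0.1948 0.02  ]
[215. 299.] [0.6291 0.1977 0.    ]
[0.62527546 0.18384812 0.3467366 ]
```

```bash
python3 -m inch '0.004 -0.011 0.02 0 0.0918; 0.004 -0.011 0.05 0 0.0918; 0.004 -0.011 0.08 0 0.0918; 0.004 -0.011 0.103 0 0.0918; 0.004 -0.011 0.103 0 0.0918'; python3 -m inch '0 0 0 0 0.02; 0 0 0 0 0.02; 0 0 0 0 0.02; 0 0 0 0 0.02; 0 0 0 0 0.02' 35
```

```text
clock: 4.35
position: [0.6279, 0.1952, 0.2385]
ee_rot: [3.14, 0.002, -0.007]
force: [-0.3, -0.6, -0.1]
width: 1.002
gripper_force: 0.0
clock: 4.85
position: [0.6291, 0.1954, 0.2424]
ee_rot: [-3.141, -0.001, -0.002]
force: [0.7, 0.5, 0.7]
width: 0.613
gripper_force: 0.0
```

```bash
python3 -m inch '0 0 0 0 0.02; 0 0 0 0 0.02; 0 0 0 0 0.02; 0 0 0 0 0.02; 0 0 0 0 0.02' 35;python3 -m inch '0 0 0 0 0.02; 0 0 0 0 0.02; 0 0 0 0 0.02' 35
```

```text
clock: 5.35
position: [0.6289, 0.1955, 0.2416]
ee_rot: [-3.141, -0.001, 0.0]
force: [-0.4, 1.1, -0.7]
width: 0.279
gripper_force: 35.0
clock: 5.65
position: [0.6289, 0.1954, 0.2417]
ee_rot: [-3.141, -0.001, 0.0]
force: [0.1, 0.3, -1.2]
width: 0.271
gripper_force: 35.0
```

```bash
python3 -m inch '0 0 -0.02 0 0.02; 0 0 -0.05 0 0.02; 0 0 -0.09 0 0.02; -0.02 0.03 -0.09 0 0.02; -0.05 0.065 -0.09 0 0.02'; python3 -m inch '-0.03 0.04 0 0 0.02; -0.06 0.08 0 0 0.02; -0.09 0.12 0 0 0.02; -0.104 0.13 0 0 0.02; -0.104 0.13 0 0 0.02'
python3 - <<'E'
from h import *
save("top","t3.png",(190,330,210,410),4);save("scene","s3.png",(180,310,200,440),3)
o=arm.observe();print(o["position"],o["width"])
E
```

```text
clock: 6.15
position: [0.5792, 0.1309, 0.3323]
ee_rot: [-3.14, -0.004, -0.004]
force: [0.5, -2.9, -6.8]
width: 0.278
gripper_force: 35.0
clock: 6.65
position: [0.4723, -0.0027, 0.3309]
ee_rot: [3.139, -0.005, -0.006]
force: [1.0, 0.9, -6.3]
width: 0.279
gripper_force: 35.0
[4.74910876e-01 5.24410827e-05 3.31672604e-01] 0.27889944664251193
```

View pics/s3.png

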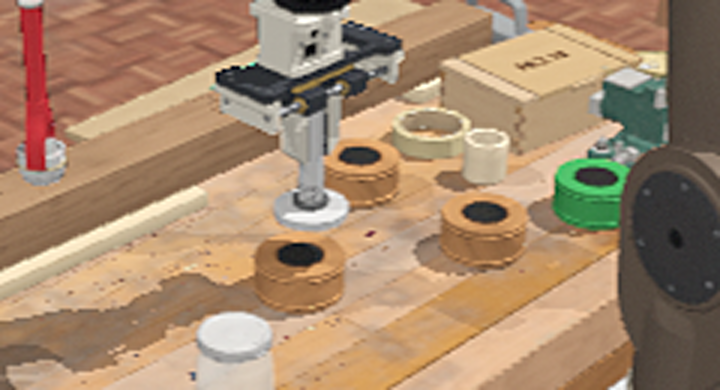

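The gauge is gripped and hangs above the front pad; the foot is at (207,312) in the crop and the pad's cushion at (252,300). The three wooden pads, the green look-alike and the cup all stand undisturbed.

```bash
python3 - <<'E'
from h import *
f=lambda p:(180+p[0]/3,200+p[1]/3)
print(px2w("scene",f((209,312)),.102),px2w("scene",f((254,300)),.045),px2w("scene",f((242,484)),.0),px2w("scene",f((211,484)),.045),px2w("scene",f((155,360)),.045))
E
```

```text
[0.46163378 0.00775246 0.102     ] [0.4760428  0.00964596 0.045     ] [ 0.40573055 -0.20581427  0.        ] [ 0.40020414 -0.19474713  0.045     ] [ 0.58439864 -0.19876617  0.045     ]
```

```bash
python3 -m inch '0.001 0 0.015 0 0.02; 0.001 0 0.03 0 0.02; 0.001 0 0.04 0 0.02; 0.001 0 0.046 0 0.02; 0.001 0 0.047 0 0.02'; python3 -m inch '0 0 0 0 0.02; 0 0 0 0 0.02; 0 0 0 0 0.02'
python3 - <<'E'
from h import *
save("scene","s4.png",(220,290,260,350),8)
o=arm.observe();print(o["position"],o["force"])
for n in("gauge_ring","gauge"):
 for r in arm.place_of("scene",n):print(n,r)
E
```

```text
clock: 7.25
position: [0.4774, 0.0015, 0.2858]
ee_rot: [-3.141, -0.004, -0.004]
force: [-4.4, 0.6, 18.5]
width: 0.277
gripper_force: 35.0
clock: 7.55
position: [0.4773, 0.0014, 0.2859]
ee_rot: [-3.141, -0.003, -0.005]
force: [-0.2, 1.0, 4.6]
width: 0.279
gripper_force: 35.0
[0.47730555 0.00142802 0.28592087] [-0.55392825  2.27980981  5.7596106 ]
gauge_ring {'point': [252.9, 300.6], 'conf': 0.6}
gauge {'point': [263.9, 303.4], 'conf': 0.66}
```

View pics/s4.png

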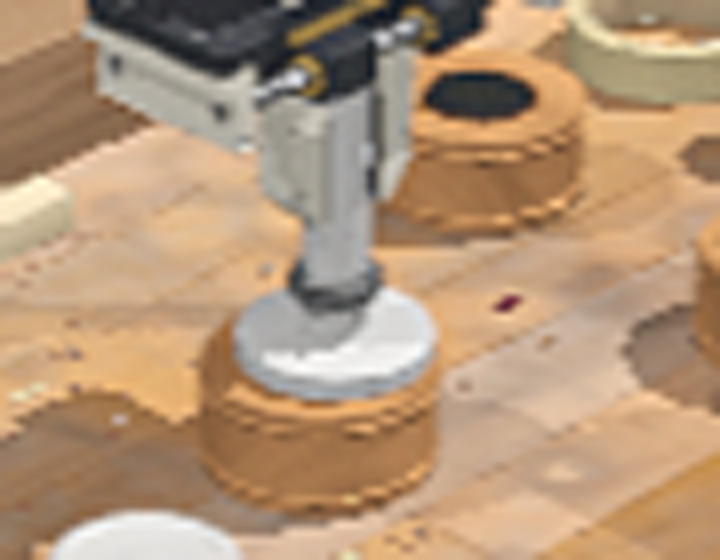

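The foot rests on the pad's rim, its top centred at about (337,336) in the crop. The ring, centred at about (280,336), stands clearly above the foot.

```bash
cat >> h.py <<'E'
def proj(cam,P):
    c=arm.get_calibration(cam);K=np.array(c["intrinsics"]);T=np.array(c["pose"])
    q=np.linalg.inv(T)@np.append(P,1);v=K@np.array([q[0],-q[1],-q[2]]);return v[1::-1]/v[2]
E
python3 - <<'E'
from h import *
x,y=.477,.0014
g=lambda p:((p-np.array([220,260]))*8).round(0)
for z in(.045,.057,.063,.069,.0725,.0785): print(z,g(proj("scene",[x,y,z])))
print(g(proj("scene",[.475,0,.045])),g(proj("scene",[.475,0,0])))
E
```

```text
0.045 [349. 333.]
0.057 [322. 334.]
0.063 [308. 334.]
0.069 [294. 334.]
0.0725 [286. 334.]
0.0785 [272. 334.]
[349. 340.] [450. 339.]
```

Pad 1 reads sound: the ring sits high, centred at row 281, where a soft pad would put it near 314. On to pad 2.

```bash
python3 -m inch '0 0 -0.02 0 0.02; 0 0 -0.045 0 0.02; -0.015 0.04 -0.045 0 0.02; -0.03 0.08 -0.045 0 0.02; -0.045 0.12 -0.045 0 0.02' | head -2; python3 -m inch '-0.015 0.04 0 0 0.02; -0.031 0.081 0 0 0.02; -0.031 0.081 0 0 0.02;-0.031 0.081 0 0 0.02'
python3 - <<'E'
from h import *
arm.get_image("top")
o=arm.observe();print(o["position"])
for n,z in (("face_a",.045),):
 for r in arm.place_of("top",n)[:6]:print(n,r["point"],px2w("top",r["point"],z))
E
```

```text
clock: 8.2
position: [0.4306, -0.1205, 0.3298]
clock: 8.6
position: [0.3999, -0.2015, 0.3295]
ee_rot: [-3.141, 0.003, 0.001]
force: [-0.5, 1.8, -6.5]
width: 0.272
gripper_force: 35.0
[ 0.40042091 -0.20042564  0.32959906]
face_a [302.8, 511.5] [ 0.35116606 -0.69102762  0.045     ]
face_a [297.6, 210.4] [0.35507482 0.2050062  0.045     ]
face_a [296.7, 398.7] [ 0.36490289 -0.35537739  0.045     ]
face_a [257.7, 278.4] [0.47661154 0.00529045 0.045     ]
face_a [222.0, 346.7] [ 0.58757782 -0.19915011  0.045     ]
```

Pad 1 has not moved. Press pad 2.

```bash
python3 -m inch '0 0 0.015 0 0.02; 0 0 0.028 0 0.02; 0 0 0.038 0 0.02; 0 0 0.043 0 0.02; 0 0 0.045 0 0.02'; python3 -m inch '0 0 0 0 0.02; 0 0 0 0 0.02; 0 0 0 0 0.02'
python3 - <<'E'
from h import *
save("scene","s5.png",(205,275,325,415),8)
o=arm.observe();print(o["position"],o["force"]);P=o["position"]
g=lambda p:((p-np.array([205,325]))*8).round(0)
for z in(.045,.057,.063,.069,.0725,.0785): print(z,g(proj("scene",[P[0],P[1],z])))
for r in arm.place_of("scene","gauge_ring"):print(r,g(np.array(r["point"])))
E
```

```text
clock: 9.2
position: [0.4009, -0.1998, 0.2858]
ee_rot: [-3.141, -0.004, -0.0]
force: [-11.8, 6.8, 41.9]
width: 0.282
gripper_force: 35.0
clock: 9.5
position: [0.4008, -0.1997, 0.2859]
ee_rot: [3.142, 0.004, 0.001]
force: [-4.3, 4.6, 12.6]
width: 0.28
gripper_force: 35.0
[ 0.40072798 -0.19972531  0.285922  ] [-4.95489797  5.00216228 11.58139945]
0.045 [358. 297.]
0.057 [332. 299.]
0.063 [319. 300.]
0.069 [305. 301.]
0.0725 [298. 301.]
0.0785 [284. 302.]
{'point': [315.2, 167.5], 'conf': 0.69} [  882. -1260.]
{'point': [244.7, 360.3], 'conf': 0.54} [318. 282.]
```

View pics/s5.png

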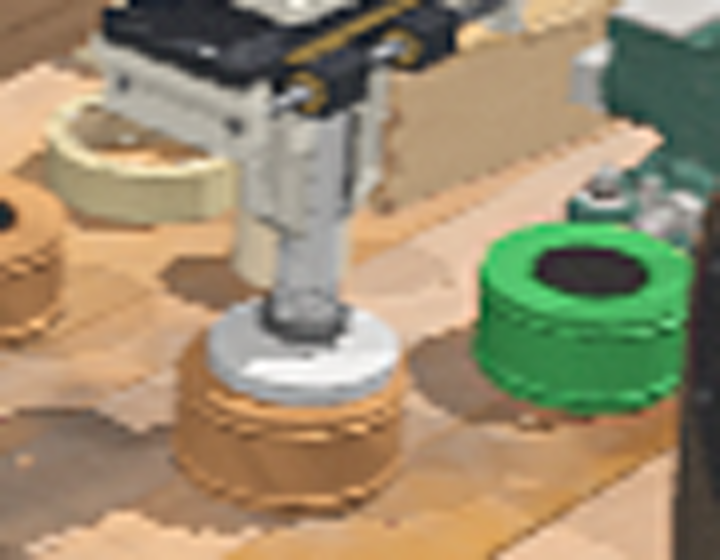

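Pad 2 is the soft one: the ring sits at about (318,305), right on the foot, and the green pad beside it is the look-alike. Next I lift off and stand the gauge on open bench near (0.385, 0.065), off the push path.

```bash
python3 -m inch '0 0 -0.02 0 0.02; 0 0 -0.05 0 0.02; 0 -0.045 -0.05 0 0.02; 0 -0.09 -0.05 0 0.02; -0.005 -0.135 -0.05 0 0.02' | head -2; python3 -m inch '-0.004 -0.045 0 0 0.02; -0.008 -0.09 0 0 0.02; -0.012 -0.13 0 0 0.02; -0.012 -0.13 0.03 0 0.02;-0.012 -0.13 0.06 0 0.02'
python3 -m inch '0 0 0.01 0 0.02; 0 0 0.02 0 0.02; 0 0 0.028 0 0.02; 0 0 0.033 0 0.02;0 0 0.033 0 0.02'
```

```text
clock: 10.1
position: [0.3953, -0.064, 0.3353]
clock: 10.6
position: [0.3833, 0.0661, 0.275]
ee_rot: [-3.141, -0.007, -0.005]
force: [-0.0, -1.6, -6.3]
width: 0.279
gripper_force: 35.0
clock: 11.1
position: [0.3831, 0.0642, 0.2418]
ee_rot: [3.142, 0.001, 0.0]
force: [-2.7, 0.6, -1.1]
width: 0.278
gripper_force: 35.0
```

```bash
python3 -m inch '0 0 0.001 0 0.02; 0 0 0.001 0 0.0918; 0 0 0.001 0 0.0918; 0 0 0.001 0 0.0918; 0 0 0.001 0 0.0918'; python3 -m inch '0 0 0 0 0.0918; 0 0 0 0 0.0918; 0 0 -0.03 0 0.0918; 0 0 -0.08 0 0.0918; 0 0 -0.12 0 0.0918'
python3 - <<'E'
from h import *
save("top","t6.png",(180,330,120,420),2.6)
for n,z in (("face_a",.045),("gauge",0),("jar",0)):
 for r in arm.place_of("top",n)[:6]:print(n,np.round(r["point"]),px2w("top",r["point"],z).round(3))
E
```

```text
clock: 11.6
position: [0.3834, 0.0642, 0.241]
ee_rot: [-3.141, -0.001, -0.002]
force: [0.2, 0.3, -0.7]
width: 0.574
gripper_force: 0.0
clock: 12.1
position: [0.3827, 0.0645, 0.3626]
ee_rot: [-3.141, -0.003, 0.001]
force: [1.9, -0.5, 0.1]
width: 0.989
gripper_force: 0.0
face_a [305. 512.] [ 0.345 -0.694  0.045]
face_a [284. 156.] [0.394 0.369 0.045]
face_a [297. 397.] [ 0.365 -0.352  0.045]
face_a [258. 278.] [0.474 0.007 0.045]
face_a [285. 345.] [ 0.398 -0.195  0.045]
face_a [222. 348.] [ 0.587 -0.203  0.045]
gauge [282. 346.] [ 0.408 -0.2    0.   ]
gauge [289. 264.] [0.383 0.052 0.   ]
gauge [258. 280.] [0.48  0.005 0.   ]
jar [299. 212.] [0.351 0.208 0.   ]
```

View pics/t6.png

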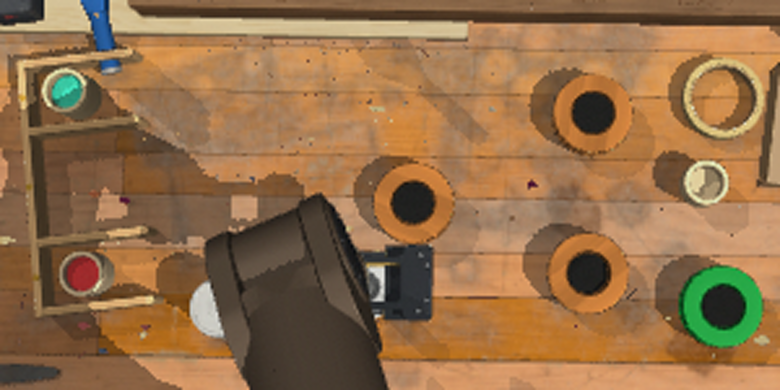

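Top crop: the gauge is under the arm near (283,375). Pad 1 is at (202,413), the soft pad at (273,588), the third pad at (112,593) and the jar at (308,210). The divider tips are at (120,137) and (232,146).

```bash
python3 - <<'E'
from h import *
f=lambda p:(180+p[0]/2.6,120+p[1]/2.6)
for p in [(120,137),(232,146),(132,33),(240,42)]: print(px2w("top",f(p),.045).round(4))
print(arm.observe()["joints"])
E
python3 -m inch '-0.007 0.045 0 0 0.056; -0.014 0.09 0 0 0.056; -0.021 0.135 0 0 0.056; -0.028 0.18 0 0 0.056; -0.035 0.225 0 0 0.056' | head -2; python3 -m inch '0 0.03 0 -0.14 0.056; 0 0.06 0 -0.28 0.056; 0 0.076 0 -0.42 0.056; 0 0.076 0 -0.56 0.056;0 0.076 0 -0.66 0.056'
python3 - <<'E'
from h import *
o=arm.observe();M=R.from_rotvec(o["ee_rot"]).as_matrix()
print(M[:,0].round(3),o["position"],o["joints"],o["width"])
print("pad rel tool",M.T@(np.array([.399,-.197,0])-o["position"]))
E
```

```text
[0.568  0.3268 0.045 ]
[0.4381 0.3105 0.045 ]
[0.5524 0.4468 0.045 ]
[0.4273 0.4297 0.045 ]
[ 0.23215113  0.14899496 -0.58635792  2.12731874  0.10734724  0.89047823
 -1.98733166]
clock: 12.8
position: [0.347, -0.1624, 0.3595]
clock: 13.3
position: [0.3476, -0.2373, 0.359]
ee_rot: [-2.967, -1.025, 0.003]
force: [-0.2, 0.3, 0.1]
width: 0.61
gripper_force: 0.0
[ 0.787  0.617 -0.001] [ 0.34759612 -0.23729139  0.35898393] [ 0.80437208  0.18548158 -0.37804812  2.0760665   0.08657733  0.89810533
 -0.52780497] 0.6097716335518318
pad rel tool [0.06572793 0.00117137 0.35890623]
```

```bash
python3 -m inch '0 0 0.045 0 0.056; 0 0 0.09 0 0.056; 0 0 0.13 0 0.056; 0 0 0.159 0 0.056; 0 0 0.159 0 0.056'; python3 -m inch '0.015 0 0 0 0.056; 0.03 0 0 0 0.056; 0.05 0 0 0 0.056; 0.075 0 0 0 0.056; 0.1 0 0 0 0.056'
python3 - <<'E'
from h import *
arm.get_image("top");arm.get_image("wrist")
o=arm.observe();M=R.from_rotvec(o["ee_rot"]).as_matrix();print(o["position"])
for c in("top","wrist"):
 for r in arm.place_of(c,"face_a")[:6]:
  w=px2w(c,r["point"],.045);print(c,np.round(r["point"]),w.round(3),(M.T@(w-o["position"])).round(3))
E
```

```text
clock: 13.8
position: [0.3463, -0.2356, 0.1979]
ee_rot: [-2.964, -1.018, 0.009]
force: [0.3, -0.3, -0.1]
width: 0.611
gripper_force: 0.0
clock: 14.3
position: [0.4271, -0.1752, 0.2024]
ee_rot: [-2.972, -1.018, 0.002]
force: [-0.9, -2.5, -2.0]
width: 0.609
gripper_force: 1.0
[ 0.42973093 -0.17329729  0.2028275 ]
top [304. 513.] [ 0.349 -0.695  0.045] [-0.386  0.361  0.157]
top [294. 398.] [ 0.373 -0.355  0.045] [-0.157  0.108  0.158]
top [256. 278.] [0.483 0.007 0.045] [ 0.152 -0.109  0.158]
top [221. 349.] [ 0.592 -0.206  0.045] [0.107 0.125 0.158]
wrist [192. 315.] [ 0.466 -0.144  0.045] [ 0.046 -0.001  0.158]
```

```bash
python3 -m inch '0.025 0 0 0 0.056; 0.05 0 0 0 0.056; 0.075 0 0 0 0.056; 0.095 0 0 0 0.056; 0.108 0 0 0 0.056' | head -2; python3 -m inch '-0.002 0.007 0 -0.14 0.056; -0.001 0.013 0 -0.28 0.056; 0.002 0.019 0 -0.41 0.056; 0.004 0.025 0 -0.54 0.056; 0.004 0.025 0 -0.54 0.056'
cat > m.py <<'E'
from h import *
arm.get_image("wrist")
o=arm.observe();M=R.from_rotvec(o["ee_rot"]).as_matrix();print(o["position"],M[:,0].round(3),o["force"])
for r in arm.place_of("wrist","face_a")[:4]:
  w=px2w("wrist",r["point"],.045);print(np.round(r["point"]),w.round(3),(M.T@(w-o["position"])).round(3))
E
python3 m.py
```

```text
clock: 15.0
position: [0.5122, -0.1094, 0.2018]
clock: 15.5
position: [0.5308, -0.1281, 0.2019]
ee_rot: [2.592, 1.775, -0.0]
force: [0.2, 0.1, -0.4]
width: 0.609
gripper_force: 0.0
[ 0.53046088 -0.12758399  0.20178082] [ 0.366  0.931 -0.   ] [ 1.01213862 -1.05274763 -0.45264515]
[184. 316.] [ 0.549 -0.078  0.045] [ 0.053 -0.001  0.157]
```

```bash
python3 -m inch '0.015 0.001 0 0 0.056; 0.035 0.008 0 0 0.056; 0.06 0.014 0 0 0.056; 0.085 0.014 0 0 0.056; 0.115 0.014 0 0 0.056' | head -2; python3 m.py
```

```text
clock: 16.1
position: [0.5854, -0.0239, 0.2016]
[ 0.58709782 -0.01714967  0.20228799] [0.359 0.933 0.004] [2.79217714 5.29800234 0.28278017]
[201. 315.] [0.602 0.026 0.045] [ 0.045 -0.001  0.157]
```

```bash
python3 -m inch '-0.006 0.007 0 -0.15 0.056; -0.004 0.015 0 -0.3 0.056; 0 0.022 0 -0.45 0.056; 0.003 0.028 0 -0.6 0.056; 0.007 0.034 0 -0.75 0.056' | head -2; python3 m.py
```

```text
clock: 16.7
position: [0.6198, -0.0298, 0.2018]
[ 0.62070001 -0.02974272  0.2017143 ] [-0.383  0.924 -0.   ] [ 2.18350793  0.67640897 -0.21421845]
[161. 342.] [0.604 0.03  0.045] [0.062 0.007 0.157]
```

```bash
python3 -m inch '0.01 0.007 0 0 0.056; 0.03 0.007 0 0 0.056; 0.06 0.007 0 0 0.056; 0.09 0.007 0 0 0.056; 0.12 0.007 0 0 0.056' | head -2;  python3 -m inch '0.03 0 0 0 0.056; 0.05 0 0 0 0.056; 0.06 0 0 0 0.056; 0.06 0 0 0 0.056' | head -2; python3 m.py; python3 - <<'E'
from h import *
save("wrist","w7.png")
E
```

```text
clock: 17.3
position: [0.5809, 0.0853, 0.2018]
clock: 17.7
position: [0.5588, 0.1416, 0.202]
[0.55938519 0.14016065 0.20186954] [-0.37   0.929 -0.   ] [-0.03324526 -0.53729889  0.30249668]
[195. 310.] [0.538 0.184 0.045] [ 0.049 -0.004  0.157]
```

View pics/w7.png

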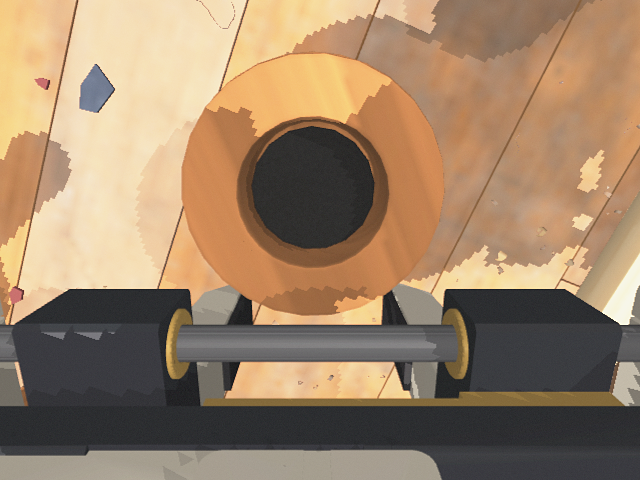

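The cushion's permanent dent shows clearly at (187,312), with the pad seated in the finger cradle. The divider enters at the right edge.

```bash
python3 -m inch '0.015 -0.003 0 0 0.056; 0.035 -0.003 0 0 0.056; 0.055 -0.003 0 0 0.056; 0.07 -0.003 0 0 0.056; 0.07 -0.003 0 0 0.056' | head -2;  python3 -m inch '-0.004 -0.006 0 0.13 0.056; -0.002 -0.012 0 0.265 0.056; -0.002 -0.012 0 0.265 0.056' | head -2; python3 m.py; python3 - <<'E'
from h import *
save("wrist","w8.png")
E
```

```text
clock: 18.35
position: [0.5297, 0.2058, 0.2019]
clock: 18.65
position: [0.5201, 0.1966, 0.2018]
[0.5205488  0.19675051 0.20184215] [-0.117  0.993 -0.001] [ 0.68504669 -0.24975681 -0.54246419]
[178. 306.] [0.509 0.251 0.045] [ 0.056 -0.005  0.157]
```

View pics/w8.png

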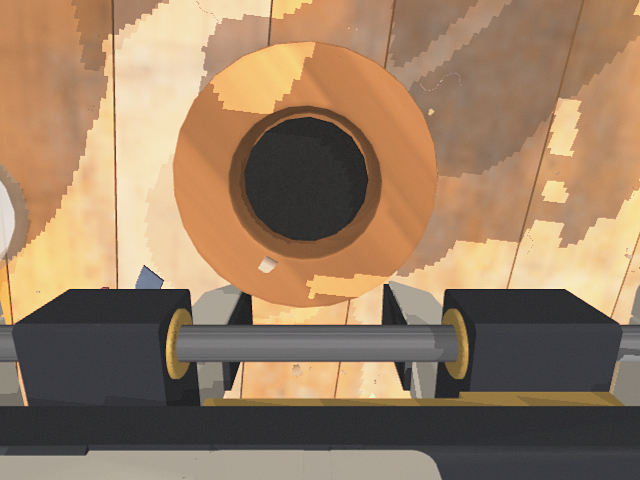

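The dented pad is at (178,306), squarely ahead of the fingers, and the jar is just visible at the left edge. The mouth is not in view yet, so I push partway and look.

```bash
python3 -m inch '0.01 -0.004 0 0 0.056; 0.022 -0.004 0 0 0.056; 0.034 -0.004 0 0 0.056; 0.045 -0.004 0 0 0.056; 0.045 -0.004 0 0 0.056' | head -2; python3 m.py; python3 - <<'E'
from h import *
save("wrist","w9.png")
E
```

```text
clock: 19.3
position: [0.5107, 0.2444, 0.202]
[0.51095414 0.24329487 0.20185689] [-0.117  0.993  0.001] [ 0.6361998  -1.24984461 -0.57965214]
[196. 314.] [0.504 0.291 0.045] [ 0.048 -0.002  0.157]
```

View pics/w9.png

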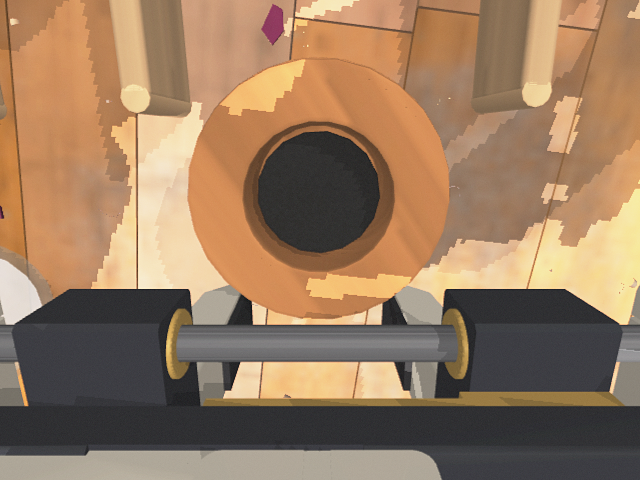

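The dividers' tips are at (98,137) and (95,537), so the bay centre is at about col 337 against the pad's 319. I shift about 6 mm right while pushing in.

```bash
python3 - <<'E'
from h import *
o=arm.observe();M=R.from_rotvec(o["ee_rot"]).as_matrix()
for p in((98,137),(95,537)):
  w=px2w("wrist",p,.042);print(w.round(4),(M.T@(w-o["position"])).round(4))
E
python3 -m inch '0.01 0.003 0 0 0.056; 0.022 0.006 0 0 0.056; 0.034 0.006 0 0 0.056; 0.046 0.006 0 0 0.056; 0.046 0.006 0 0 0.056' ; python3 m.py
```

```text
[0.4418 0.3158 0.042 ] [ 0.0814 -0.0606  0.1598]
[0.5729 0.3319 0.042 ] [0.0824 0.0716 0.1598]
clock: 19.95
position: [0.5112, 0.2909, 0.202]
ee_rot: [-2.086, -2.347, -0.003]
force: [-0.5, -1.1, 0.6]
width: 0.612
gripper_force: 0.0
[0.5114922  0.28974837 0.20193467] [-0.117  0.993  0.002] [-0.02166735 -0.35849122 -0.67461199]
[196. 318.] [0.505 0.338 0.045] [ 0.048 -0.001  0.157]
```

```bash
python3 -m inch '0.012 0 0 0 0.056; 0.024 0 0 0 0.056; 0.036 0 0 0 0.056; 0.046 0 0 0 0.056; 0.054 0 0 0 0.056' ; python3 m.py; python3 -m inch '-0.02 0 0 0 0.056; -0.045 0 0 0 0.056; -0.045 0 -0.05 0 0.056; -0.045 0 -0.1 0 0.056; -0.045 0 -0.15 0 0.056'; python3 -m inch '-0.02 0 -0.02 0 0.056; -0.04 0 -0.04 0 0.056; -0.04 0 -0.04 0 0.056'
python3 - <<'E'
from h import *
save("wrist","w10.png")
f=arm.observe()["position"];print(f)
for r in arm.place_of("wrist","face_a")[:3]:
  w=px2w("wrist",r["point"],.045);d=w[:2]-np.array([.5,.392])
  print(np.round(r["point"]),w.round(3))
arm.get_image("top")
for n,z in (("face_a",.045),("gauge",0),("jar",0),("cup_near",0)):
 for r in arm.place_of("top",n)[:6]:print(n,np.round(r["point"]),px2w("top",r["point"],z).round(3))
E
```

```text
clock: 20.55
position: [0.5054, 0.3428, 0.2017]
ee_rot: [-2.089, -2.346, -0.0]
force: [-0.4, -2.4, -1.0]
width: 0.611
gripper_force: 1.3
[0.50506865 0.34410023 0.20186921] [-0.117  0.993  0.002] [-0.13504264  0.33318323 -0.91387428]
[200. 315.] [0.498 0.391 0.045] [ 0.047 -0.002  0.157]
[162.  77.] [0.417 0.394 0.045] [ 0.06  -0.082  0.157]
clock: 21.15
position: [0.5108, 0.2965, 0.3536]
ee_rot: [-2.09, -2.345, -0.0]
force: [1.9, -0.4, 0.2]
width: 0.61
gripper_force: 0.0
clock: 21.45
position: [0.5169, 0.255, 0.3947]
ee_rot: [2.092, 2.339, 0.006]
force: [1.2, -0.2, 0.1]
width: 0.61
gripper_force: 0.0
[0.5162008  0.25614408 0.3931187 ]
[ 44. 313.] [0.497 0.389 0.045]
face_a [297. 397.] [ 0.364 -0.349  0.045]
face_a [303. 514.] [ 0.352 -0.698  0.045]
face_a [223. 346.] [ 0.584 -0.196  0.045]
face_a [258. 279.] [0.476 0.003 0.045]
gauge [289. 262.] [0.383 0.056 0.   ]
cup_near [250. 389.] [ 0.51  -0.333  0.   ]
cup_near [257. 278.] [0.481 0.01  0.   ]
```

View pics/w10.png

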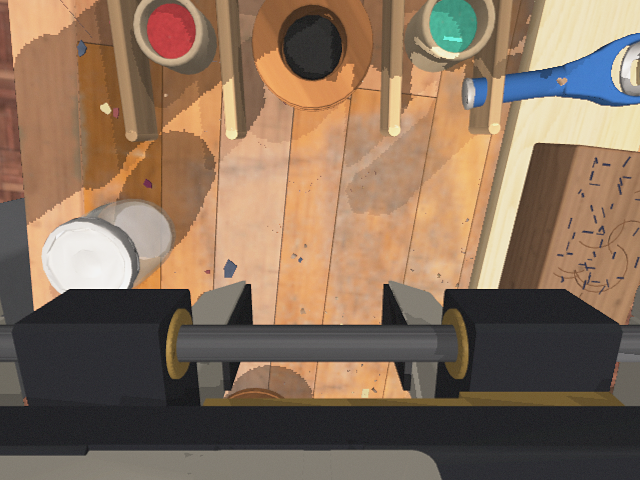

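The dented pad is at (47,312), centred between the divider tips at (132,232) and (130,394). Its near edge is at row 108, about 19 mm inside the mouth. The jar and both rack cups are standing. I check the gauge numerically, then hand in.

```bash
python3 - <<'E'
from h import *
arm.get_image("scene")
for r in arm.silhouettes("scene","gauge")[:3]:
  ys,xs=np.nonzero(r["region"]);print(r["conf"],ys.min(),ys.max(),xs.min(),xs.max())
print(proj("scene",[.383,.064,0]),proj("scene",[.383,.064,.126]))
for r in arm.place_of("scene","jar")[:1]:print(px2w("scene",r["point"],0))
print(arm.observe()["clock"],arm.observe()["force"])
E
```

```text
0.68 257 303 297 323
[295.93475107 309.6368084 ] [258.42087681 310.26974077]
[0.35139859 0.21795207 0.        ]
21.95 [0.37608422 0.10006908 0.23968222]
```

The gauge is upright: its silhouette spans rows 257–303 and cols 297–323, as predicted for one standing where I left it.

```bash
python3 -c "
from cell import arm
print(arm.sign_off())"
```

```text
the job is handed in; nothing more can be done
None
```

The job is handed in: of the two pads I tested, the one near (0.40, −0.20) was soft, and it now sits wholly inside the middle bay with the gauge upright on the bench and everything else where it was; I viewed 12 pictures, two over the limit of 10, and the hand-in returned no verdict.

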